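Start the lock screw of a canvas clamp

ROBOT

A 6-joint arm with a two-finger parallel gripper is mounted at the origin on the work surface. World frame = base frame: x ahead of the robot, y to its left, z up, the work surface at z = 0. Lengths are in m, angles in rad, forces in N, time in s.
With the tool pointing down it reaches from about 0.225 to 0.875 m from the base axis. Payload 3.4 kg.
Tool frame: the origin (TCP) lies between the finger pads, 19 mm behind the fingertips; this is the grasp point; z points along the fingers, y is the line along which they close (so a half turn about z gives the same grasp; the last joint's range is limited). The gripper opens to 85 mm and grips with 20 to 120 N. Pads are 22 mm wide; open, the fingers measure 114 mm over their backs; the gripper's body (76 mm by 85 mm) begins 54 mm behind the grasp point. The pads swing forward as they close: fully open they stand 13 mm farther back than shut.
Start: joints at [-0.121, 0.276, 1.505, -0, 1.361, -0.121], TCP at [0.575, -0, 0.25] pointing down, gripper open.
Joint ranges: [-2.89, 2.89], [-0.75, 2.08], [0.22, 2.7], [-1.18, 4.32], [0.11, 2.71], [-2.7, 2.7]. Speed limits (rad/s): [2.57, 2.57, 3.14, 3.14, 3.14, 3.14].

INTERFACE

Orientations are given as a unit quaternion [w, x, y, z].
In Python, from rig import get_state, eyes, order gives the robot as it stands.
- The arm moves only by the tool drive_tool, never from a script. Its argument "rows" is a list of rows, each a list of 4 numbers: the shift along the tool's x, y, z in units of 25 mm (1.0 is 25 mm), then the turn about the tool's z in units of 6 degrees (1.0 is 6 degrees). A call has exactly 8 rows; each row is the pose to reach, as a shift and turn from the pose commanded when the call began, along the tool's axes at that moment; what a row does not reach only later rows make up. A row lasts 1/12 s, in which the tool goes at most 41.7 mm and 7.16 degrees, less where a joint would pass 70% of its speed; a pose out of reach is approached as far as the arm can. A call with a gripper value outside its range is refused whole. "grip" is the finger opening in mm, from 0 to 85.4, set as the call begins (left out, the last holds). The fingers move at their own pace and stop on an object; "newtons" is the grip in N (left out, the last holds). Time passes only in rows, so rows that repeat a pose let the fingers close, or fill a call up. It gives the time, the measured TCP pose, the force, the opening and the grip force at its end, in the units of the state.
- get_state(): the state, without advancing time (a new reading comes with each control period).
- eyes.get_image(name): name is "scene" or "side" or "wrist"; returns (picture, depth): 400x640x3 uint8, red, green, blue; 400x640 float32, m along the optical axis (not along the pixel's ray), 0 where there is no reading.
- eyes.camera_info(name): a dict with "fx", "fy", "cx", "cy" (pixels), "R" (3x3) and "t" (3): a world point X has camera coordinates R X + t. Camera axes: x right, y down, z forward; pixel columns grow to the right and rows downward; lengths in m; the calibration is good to about 2 mm. A picture is of the moment at which its call begins: read the wrist's pose just before it. camera_info takes no time and is no camera call; for the wrist camera it gives the pose at the moment of the call.
- order.sign_off(): hands the job in; it is judged then, once.
The state is a dict: "clock": time; "qpos": joint angles; "qd": joint speeds; "effort": joint torques, N m; "position": TCP position; "ee_rot": TCP orientation; "contact_force": force on the tool from outside, world axes, zero at the start; "moment": the same for the moment, N m; "width": finger opening in m; "gripper_force": force on a finger pad.
Only numpy, scipy, OpenCV 4.12 (cv2) and the standard library are available. Lean on these libraries where they do the work, as an engineer would, in place of code of your own. Each camera call takes 0.05 s, during which the arm holds its last target. There are 200 camera calls.

TASK

Slide the blue clamp carriage along its rail, up against the white canvas, all the way to its stop. Then turn the yellow knob backward (counterclockwise seen from above) until the pin in its middle drops into the thread, turn it forward (clockwise) one full turn from there, and finish still gripping the knob, keeping the screw started like that. Leave the two paint jars, the water tub and the brush where they are.

Things in the scene. Friction and masses are not known exactly. Their poses are not given: they have to be found in the camera images.
- clamp: Fixed canvas clamp: plywood board (x -100 to 100, y -200 to 300 mm, 20 thick) with aluminium rail, brass threaded boss at the rail's end, white canvas beyond. Origin on the table straight below the boss's axis: the knob's axis stands there once the carriage is at its stop. z up; y along the rail, from the carriage towards the canvas: the way the carriage must go.
- carriage (a joint): Blue carriage, deck 70 x 64 mm, top 60 mm above the table, 130 mm wide jaw on the canvas side. Value in m: 0 = far end of the rail, 0.120 = stop against the canvas; grows along the clamp's +y. Starts 70 to 120 mm short of the stop. About 2.5 N of friction; gripping the knob is one way to move it. The knob's axis is on the clamp's y axis, at y = value - 0.120.
- knob: Yellow round knob, 40 mm diameter, 61 to 88 mm above the table; never rises or sinks; 0.03 N m friction. Grip it from above at any yaw, TCP at 83 mm. Origin on its axis at 60 mm height, z up, x = black pointer. Forward = clockwise from above (yaw falls). At the stop the drop comes after 0.5 to 1.8 rad backward; before the drop it jams (crossed thread) within 1.7 rad forward.
- pin (a joint): Steel pin, 10 mm, through the knob; turns with it; a spring pushes it down. Value in m, grows as it sinks. 0 = foot on the rail; carriage at its stop: 0.002 to 0.004, on top of the first thread. Backward it climbs to 0.002, then drops suddenly to 0.009. From there a full forward turn sinks it 7 mm, to 0.016; backing on past the drop raises it at the same rate. Thread ends at 0.020.
- pin_top (a point): Centre of the red upper end of the pin, on the knob's axis: 112 mm above the table (24 mm above the knob's top) when joint pin is 0, lower by the value of joint pin.
- jar_red: Closed red paint jar, 60 mm diameter, 85 mm high, standing beyond the clamp's board. Origin at the centre of its underside. Bystander.
- jar_green: Closed green paint jar, 60 mm diameter, 85 mm high, standing beyond the clamp's board. Origin at the centre of its underside. Bystander.
- tub: Clear plastic water tub, 90 x 120 x 50 mm, empty. Origin at the centre of its underside. Bystander.
- brush: Paint brush with a yellow handle, 190 mm long, lying flat on the table beside the board on the robot's side. Its x axis runs along it. Bystander.

How it is judged:
By the outcome, as a careful person would: the job done as asked, in the order asked, and still so for the second after the job is handed in, while the arm keeps its last pose, push and grip.
It also fails if it takes over 58 s, if anything falls off the work surface, if the arm or the gripper's body presses on something with over 40 N, if the wrist force passes 120 N, or if a joint passes its speed limit or range.

## Working session

There is one attempt and no reset: what is moved stays moved. The work goes in short steps, Python scripts to look and compute and a tool call to move; the robot and the scene stay as the last step left them, time stands still between calls to the robot, and variables do not carry over. Pictures are saved under pics/ and viewed, at most 10 in all, crops included, and the job is handed in when it is done.

Besides the shell and the picture viewer there is one more tool, called after "Request:" as name(argument=value, ...), one argument or row to a line, values as JSON. drive_tool: Moves the arm, as the interface text tells. Its arguments: {"type":"object","properties":{"rows":{"type":"array","items":{"type":"array","items":{"type":"number"}}},"grip":{"type":"number"},"newtons":{"type":"number"}},"required":["rows"]}

```bash
mkdir -p pics; cat > h.py <<'E'
import numpy as np, cv2
from rig import get_state, eyes, order
def cast(ci,u,v,z):
    R=np.array(ci["R"]);t=np.array(ci["t"]);d=R.T@np.array([(u-ci["cx"])/ci["fx"],(v-ci["cy"])/ci["fy"],1]);o=-R.T@t
    return o+d*(z-o[2])/d[2]
def blobs(img,lo,hi,amin=15):
    h=cv2.cvtColor(img,cv2.COLOR_RGB2HSV);m=cv2.inRange(h,np.array(lo),np.array(hi))
    n,l,s,c=cv2.connectedComponentsWithStats(m)
    return m,[(s[i,4],c[i].round(1),s[i,:4]) for i in range(1,n) if s[i,4]>=amin]
E
python3 - <<'E'
from h import *
s=get_state();print(s)
for n in("scene","side"):
    im,d=eyes.get_image(n);np.savez(f"{n}.npz",im=im,d=d);cv2.imwrite(f"pics/{n}0.png",im[:,:,::-1])
    ci=eyes.camera_info(n);print(n,ci)
    for nm,lo,hi in(("yel",(20,120,100),(35,255,255)),("blue",(100,120,60),(125,255,255)),("red",(0,150,80),(8,255,255)),("red2",(172,150,80),(180,255,255))):
        for b in blobs(im,lo,hi)[1]: print(nm,b)
E
```

```text
{'clock': 0.0, 'qpos': array([-1.20983710e-01,  2.76575140e-01,  1.50614138e+00, -1.48672899e-05,
        1.36068377e+00, -1.20991237e-01]), 'qd': array([-0.00180905, -0.0022905 ,  0.00161371, -0.00029041, -0.00176334,
        0.00040908]), 'effort': array([ 6.20495921e-04, -4.16768074e+01, -2.45808578e+01, -1.52056768e-04,
        1.11346930e-02,  1.69860516e-05]), 'position': array([5.74504067e-01, 5.92069735e-05, 2.49147711e-01]), 'ee_rot': array([-7.07076967e-04,  7.07102730e-01,  7.07110255e-01, -5.63013057e-04]), 'contact_force': array([ 0.00721334,  0.0818899 , -0.00270429]), 'moment': array([-0.03783384, -0.03683791,  0.00865344]), 'gripper_force': 0.0, 'width': 0.08535911175368656}
scene {'fx': 370.75245131378693, 'fy': 370.75245131378693, 'cx': 320.7534072683096, 'cy': 198.84926620768712, 'R': array([[ 0.37549925,  0.92679561,  0.00708616],
       [ 0.58351631, -0.23046273, -0.7787141 ],
       [-0.72007571,  0.29654144, -0.62733894]]), 't': array([-0.21235975, -0.24971216,  1.26854049])}
yel (np.int32(64), array([280.4, 187.1]), array([266, 183,  30,   9], dtype=int32))
ye
[... 364 characters left out ...]
,  36.4]), array([626,  35,  14,   4], dtype=int32))
red (np.int32(1674), array([602.7, 159.5]), array([553, 135,  87,  55], dtype=int32))
red (np.int32(38), array([540.8, 182.1]), array([536, 180,  11,   5], dtype=int32))
side {'fx': 421.02120663635554, 'fy': 421.02120663635554, 'cx': 309.5965024037915, 'cy': 200.940330028896, 'R': array([[-0.77764388, -0.62845182,  0.01784116],
       [-0.441555  ,  0.52573766, -0.72706884],
       [ 0.44754797, -0.57327848, -0.68633272]]), 't': array([0.42567036, 0.31737179, 0.69273977])}
yel (np.int32(150), array([348.1, 184.3]), array([340, 178,  18,  13], dtype=int32))
yel (np.int32(270), array([382.6, 257.5]), array([370, 243,  25,  30], dtype=int32))
```

View pics/scene0.png

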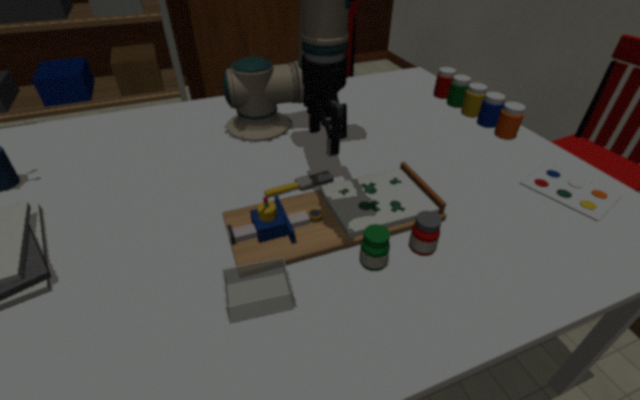

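View pics/side0.png

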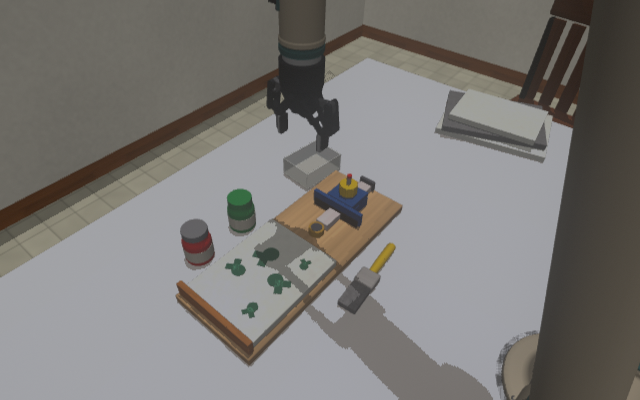

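Scene: knob ~(267,210), boss ~(316,215), jars at (375,245) and (425,232), tub (258,288). Side: knob (348,187) with red pin top ~(349,177), boss (316,230), brush (370,275), and the board's long right edge from (402,209) to (250,347).

```bash
python3 - <<'E'
from h import *
C={n:eyes.camera_info(n) for n in("scene","side")}
D={n:np.load(n+".npz") for n in C}
def rd(im,roi):
    x0,y0,x1,y1=roi;a=im[y0:y1,x0:x1].astype(int)
    m=(a[...,0]>90)&(a[...,0]>2*a[...,1])&(a[...,0]>2*a[...,2]);v,u=np.nonzero(m);return u+x0,v+y0
for n,roi in(("scene",(255,190,285,215)),("side",(335,165,365,190))):
    u,v=rd(D[n]["im"],roi);print(n,len(u),u.mean() if len(u) else 0,v.min(),v.max(), cast(C[n],u.mean(),v.min()+1.5,.111))
for n,p in(("side",[(316,229)]),("scene",[(316,215)])):
    for q in p: print("boss",n,cast(C[n],*q,.035), "depth z")
# side board corners on z=.02
for q in((335,174),(402,209),(277,215)): print("corner",cast(C["side"],*q,.02))
# world map from depth in side: board-coloured pixels
for n in C:
    ci=C[n];d=D[n]["d"];im=D[n]["im"];v,u=np.mgrid[:400,:640]
    P=np.stack([(u-ci["cx"])/ci["fx"]*d,(v-ci["cy"])/ci["fy"]*d,d],-1)
    W=(P-ci["t"])@np.array(ci["R"])
    h=cv2.cvtColor(im,cv2.COLOR_RGB2HSV)
    box=(d>0)&(W[...,0]>.3)&(W[...,0]<1.1)&(abs(W[...,1])<.5)
    m=box&(W[...,2]>.013)&(W[...,2]<.03)&(h[...,1]>70)&(h[...,0]<25)&(h[...,0]>5)
    n_,l,s,c=cv2.connectedComponentsWithStats(m.astype(np.uint8));
    for k in np.argsort(-s[1:,4])[:2]+1:
        r=cv2.minAreaRect(W[l==k][:,:2].astype(np.float32)); print(n,"board",s[k,4],r, cv2.boxPoints(r).round(3).tolist())
    m=box&(W[...,2]>.064)&(W[...,2]<.092)&(h[...,0]>18)&(h[...,0]<38)&(h[...,1]>120)
    print("knob",m.sum(),W[m].mean(0),W[m].min(0),W[m].max(0))
    m=box&(h[...,0]>100)&(h[...,0]<128)&(h[...,1]>100)&(W[...,2]>.055)&(W[...,2]<.066)
    if m.sum()>5:
        r=cv2.minAreaRect(W[m][:,:2].astype(np.float32));print("blue",m.sum(),r)
    m=box&(W[...,2]>.08)&(W[...,2]<.09)
    n_,l,s,c=cv2.connectedComponentsWithStats(m.astype(np.uint8));
    for k in range(1,n_):
        if s[k,4]>15: print("tall",s[k,4],W[l==k].mean(0).round(3))
im=D["side"]["im"][160:320,230:430];cv2.imwrite("pics/c.png",cv2.resize(im,(750,600),interpolation=cv2.INTER_CUBIC)[:,:,::-1])
E
```

```text
Traceback (most recent call last):
ValueError: zero-size array to reduction operation minimum which has no identity
```

```bash
cat > m.py <<'E'
from h import *
C={n:eyes.camera_info(n) for n in("scene","side")}
D={n:np.load(n+".npz") for n in C}
def rd(im,roi):
    x0,y0,x1,y1=roi;a=im[y0:y1,x0:x1].astype(int)
    m=(a[...,0]>60)&(a[...,0]>1.7*a[...,1])&(a[...,1]<1.4*a[...,2]);v,u=np.nonzero(m);return u+x0,v+y0
for n,roi in(("scene",(258,190,278,208)),("side",(335,165,365,190))):
    u,v=rd(D[n]["im"],roi)
    if len(u): print(n,len(u),u.mean(),v.min(),v.max(), cast(C[n],u.mean(),v.min()+1,.111))
for n,p in(("side",[(316,229)]),("scene",[(316,215)])):
    for q in p: print("boss",n,cast(C[n],*q,.035))
for q in((335,174),(402,209),(277,215)): print("corner",cast(C["side"],*q,.02))
for n in C:
    ci=C[n];d=D[n]["d"];im=D[n]["im"];v,u=np.mgrid[:400,:640]
    P=np.stack([(u-ci["cx"])/ci["fx"]*d,(v-ci["cy"])/ci["fy"]*d,d],-1)
    W=(P-ci["t"])@np.array(ci["R"])
    h=cv2.cvtColor(im,cv2.COLOR_RGB2HSV)
    box=(d>0)&(W[...,0]>.3)&(W[...,0]<1.1)&(abs(W[...,1])<.5)
    m=box&(W[...,2]>.012)&(W[...,2]<.03)&(h[...,1]>70)&(h[...,0]<25)&(h[...,0]>5)
    n_,l,s,c=cv2.connectedComponentsWithStats(m.astype(np.uint8));
    for k in np.argsort(-s[1:,4])[:2]+1:
        r=cv2.minAreaRect(W[l==k][:,:2].astype(np.float32)); print(n,"board",s[k,4],r, cv2.boxPoints(r).round(3).tolist())
    m=box&(W[...,2]>.064)&(W[...,2]<.092)&(h[...,0]>18)&(h[...,0]<38)&(h[...,1]>120)
    if m.sum(): print("knob",m.sum(),W[m].mean(0),W[m].min(0),W[m].max(0))
    m=box&(h[...,0]>100)&(h[...,0]<128)&(h[...,1]>100)&(W[...,2]>.055)&(W[...,2]<.066)
    if m.sum()>5:
        r=cv2.minAreaRect(W[m][:,:2].astype(np.float32));print("blue",m.sum(),r)
    m=box&(W[...,2]>.08)&(W[...,2]<.09)
    n_,l,s,c=cv2.connectedComponentsWithStats(m.astype(np.uint8));
    for k in range(1,n_):
        if s[k,4]>15: print("tall",s[k,4],W[l==k].mean(0).round(3))
im=D["side"]["im"][160:320,230:430];cv2.imwrite("pics/c.png",cv2.resize(im,(750,600),interpolation=cv2.INTER_CUBIC)[:,:,::-1])
E
python3 m.py
```

```text
scene 13 265.3076923076923 196 200 [ 0.52526058 -0.11161438  0.111     ]
side 15 349.1333333333333 174 177 [ 0.5300432  -0.11261363  0.111     ]
boss side [0.52819099 0.00287884 0.035     ]
boss scene [ 0.53831223 -0.0011141   0.035     ]
corner [ 0.61677741 -0.18730237  0.02      ]
corner [ 0.42271079 -0.18550049  0.02      ]
corner [0.63101396 0.01450385 0.02      ]
scene board 3777 ((0.5333551168441772, -0.06188870966434479), (0.27952802181243896, 0.19844523072242737), 88.96331787109375) [[0.4320000112056732, -0.20000000298023224], [0.6299999952316284, -0.2029999941587448], [0.6349999904632568, 0.07599999755620956], [0.43700000643730164, 0.07999999821186066]]
scene board 447 ((0.4652137756347656, -0.1585892289876938), (0.08314826339483261, 0.062431685626506805), 88.78876495361328) [[0.43299999833106995, -0.19900000095367432], [0.4959999918937683, -0.20100000500679016], [0.4970000088214874, -0.11800000071525574], [0.4350000023841858, -0.11599999666213989]]
knob 276 [ 0.54017968 -0.11520576  0.08392777] [ 0.51413611 -0.133453    0.06628132] [ 0.55080467 -0.09449599  0.09190715]
blue
[... 430 characters left out ...]
, 0.29600000381469727], [0.43700000643730164, 0.30000001192092896]]
side board 283 ((0.3831610381603241, -0.03537299856543541), (0.017994947731494904, 0.09008777141571045), 3.852195978164673) [[0.3709999918937683, 0.008999999612569809], [0.37700000405311584, -0.08100000023841858], [0.39500001072883606, -0.07999999821186066], [0.3889999985694885, 0.009999999776482582]]
knob 246 [ 0.5257709  -0.10438633  0.0826321 ] [ 0.51070902 -0.12845903  0.06420139] [ 0.54956063 -0.09218505  0.09081433]
blue 370 ((0.5289621353149414, -0.10566979646682739), (0.07147183269262314, 0.12438984960317612), 88.97151184082031)
tall 175 [ 0.528 -0.108  0.087]
tall 365 [0.684 0.073 0.085]
tall 456 [0.687 0.195 0.085]
```

View pics/c.png

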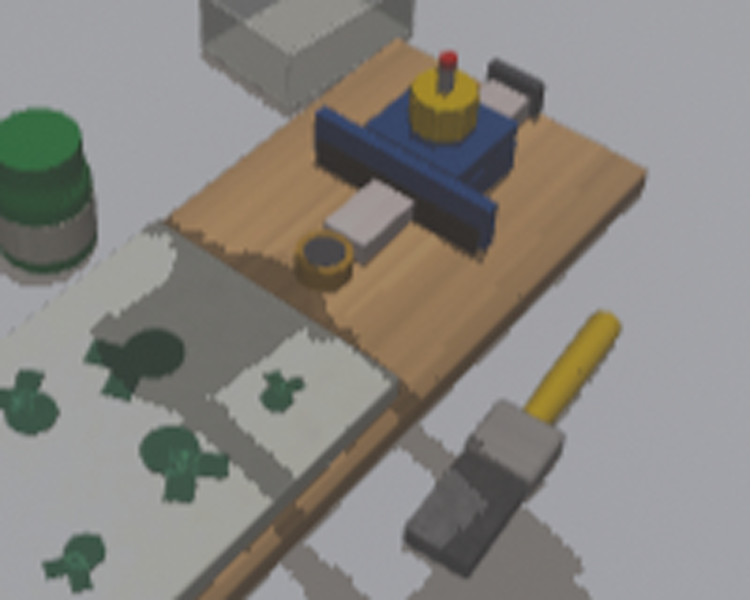

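The crop shows knob, pin, boss (323,258), jaw; fused: knob at ≈(0.529, -0.110), clamp origin ≈(0.531, -0.001), y axis ≈ world +y with a 1° tilt. Moving above the knob.

Request:
drive_tool(
  rows=[
    [-0.6,-0.25,0.4,0],
    [-1.4,-0.6,0.9,0],
    [-2.2,-0.95,1.5,0],
    [-3.0,-1.3,2.1,0],
    [-3.8,-1.6,2.7,0],
    [-4.4,-1.84,3.2,0],
    [-4.4,-1.84,3.2,0],
    [-4.4,-1.84,3.2,0],
  ],
  grip=85,
)

```text
clock: 0.77
position: [0.5283, -0.1102, 0.1692]
ee_rot: [-0.001, 0.708, 0.706, -0.0]
contact_force: [0.6, -0.0, 1.0]
width: 0.0849
gripper_force: 0.0
```

```bash
python3 - <<'E'
from h import *
s=get_state();print(s["position"],s["ee_rot"],s["qpos"])
ci=eyes.camera_info("wrist");im,d=eyes.get_image("wrist");np.savez("w.npz",im=im,d=d)
cv2.imwrite("pics/w1.png",im[:,:,::-1]);print(ci)
for nm,lo,hi in(("yel",(18,120,60),(38,255,255)),("red",(0,150,50),(10,255,255)),("red2",(170,150,50),(180,255,255))):
    for b in blobs(im,lo,hi)[1]: print(nm,b, cast(ci,*b[1],.111 if nm!="yel" else .088))
E
```

```text
[ 0.52832891 -0.11020508  0.16922113] [-1.09619723e-03  7.07785152e-01  7.06426873e-01 -2.25373559e-04] [-3.34945867e-01  2.82954633e-01  1.70667793e+00  6.02341697e-04
  1.15412958e+00 -3.33269342e-01]
{'fx': 305.21724870905945, 'fy': 305.21724870905945, 'cx': 321.12594527305583, 'cy': 200.20930575108792, 'R': array([[ 9.99997413e-01, -2.05232557e-03, -9.80533164e-04],
       [-1.71957832e-03, -9.64329875e-01,  2.64697818e-01],
       [-1.48880352e-03, -2.64695447e-01, -9.64330910e-01]]), 't': array([-0.52822656, -0.11798197,  0.27322946])}
yel (np.int32(761), array([328.1,  61.7]), array([307,  38,  44,  48], dtype=int32)) [ 0.53263884 -0.00966547  0.088     ]
yel (np.int32(2488), array([160.4, 107. ]), array([139,  52,  42, 110], dtype=int32)) [ 0.42429865 -0.0364401   0.088     ]
yel (np.int32(2206), array([325.7, 211.7]), array([299, 184,  55,  60], dtype=int32)) [ 0.53133124 -0.10757319  0.088     ]
red (np.int32(219), array([327.1, 228.6]), array([320, 220,  16,  18], dtype=int32)) [ 0.53192335 -0.11163045  0.111     ]
```

View pics/w1.png

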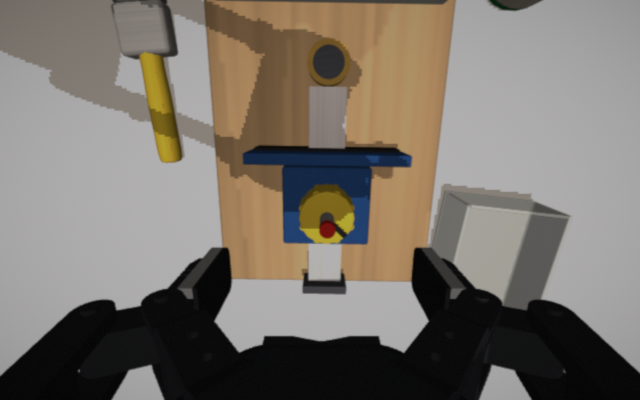

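The wrist view shows the knob (326,212), pin top (327,229), pointer toward (345,235), the boss (328,62) and a clear tub to the right. The knob is 3 mm to the +x side. Next I descend and grip.

Request:
drive_tool(
  rows=[
    [-0.03,0.12,0.4,0],
    [-0.03,0.12,1.0,0],
    [-0.03,0.12,1.6,0],
    [-0.03,0.12,2.2,0],
    [-0.03,0.12,2.8,0],
    [-0.03,0.12,3.2,0],
    [-0.03,0.12,3.45,0],
    [-0.03,0.12,3.45,0],
  ],
  grip=85,
)

```text
clock: 1.48
position: [0.5317, -0.11, 0.0826]
ee_rot: [-0.001, 0.707, 0.707, -0.0]
contact_force: [-0.7, -0.7, 0.1]
width: 0.0852
gripper_force: 0.0
```

Request:
drive_tool(
  rows=[
    [0,0,0,0],
    [0,0,0,0],
    [0,0,0,0],
    [0,0,0,0],
    [0,0,0,0],
    [0,0,0,0],
    [0,0,0,0],
    [0,0,0,0],
  ],
  grip=30,
  newtons=40,
)

```text
clock: 2.15
position: [0.5316, -0.1109, 0.0849]
ee_rot: [0.0, 0.707, 0.707, -0.0]
contact_force: [-1.1, 0.2, 5.7]
width: 0.0385
gripper_force: 39.8
```

Request:
drive_tool(
  rows=[
    [0.2,0,-0.08,0],
    [0.7,0.01,-0.08,0],
    [1.3,0.02,-0.08,0],
    [1.9,0.03,-0.08,0],
    [2.5,0.04,-0.08,0],
    [3.1,0.05,-0.08,0],
    [3.6,0.06,-0.08,0],
    [3.8,0.06,-0.08,0],
  ],
)

```text
clock: 2.82
position: [0.5333, -0.0155, 0.0851]
ee_rot: [0.0, 0.707, 0.708, -0.001]
contact_force: [1.0, -5.0, -8.1]
width: 0.0384
gripper_force: 43.8
```

Request:
drive_tool(
  rows=[
    [0.1,0,0,0],
    [0.2,0.01,0,0],
    [0.3,0.01,0,0],
    [0.4,0.01,0,0],
    [0.45,0.01,0,0],
    [0.5,0.01,0,0],
    [0.5,0.01,0,0],
    [0.5,0.01,0,0],
  ],
)

```text
clock: 3.48
position: [0.5335, -0.0028, 0.0852]
ee_rot: [-0.001, 0.707, 0.707, 0.0]
contact_force: [2.3, -0.7, -15.0]
width: 0.039
gripper_force: 43.4
```

Request:
drive_tool(
  rows=[
    [0.05,0,0.06,0],
    [0.1,0,0.06,0],
    [0.15,0,0.06,0],
    [0.2,0,0.06,0],
    [0.25,0,0.06,0],
    [0.3,0,0.06,0],
    [0.3,0,0.06,0],
    [0.3,0,0.06,0],
  ],
)

```text
clock: 4.15
position: [0.5336, 0.0003, 0.085]
ee_rot: [0.003, 0.706, 0.708, -0.003]
contact_force: [-2.4, -15.3, -3.0]
width: 0.0383
gripper_force: 44.2
```

```bash
cat > look.py <<'E'
import sys
from h import *
s=get_state();print(s["position"],s["ee_rot"].round(3),s["contact_force"].round(1),s["moment"].round(2),s["qpos"][5])
ci=eyes.camera_info("wrist");im,d=eyes.get_image("wrist")
if len(sys.argv)>1: cv2.imwrite("pics/%s.png"%sys.argv[1],im[:,:,::-1])
for nm,lo,hi in(("red",(0,150,40),(10,255,255)),):
    for b in blobs(im,lo,hi)[1]:
        R=np.array(ci["R"]);o=-R.T@ci["t"]
        e=cast(ci,*b[1],.1)
        print(nm,b,"z at y=tcp.y:", np.interp(s["position"][1],*zip(*sorted([(cast(ci,*b[1],z)[1],z) for z in np.linspace(.08,.12,41)]))),"at z=.11",cast(ci,*b[1],.11), "depth", d[int(b[1][1]),int(b[1][0])])
E
python3 look.py w2
```

```text
[5.33601082e-01 2.84776332e-04 8.50070599e-02] [ 0.003  0.706  0.708 -0.003] [ -2.4 -15.3  -3. ] [-2.43  0.42 -0.01] -0.12237494085504469
red (np.int32(692), array([321., 303.]), array([308, 288,  27,  31], dtype=int32)) z at y=tcp.y: 0.10923692893532633 at z=.11 [0.53341177 0.00080892 0.11      ] depth 0.114134826
```

View pics/w2.png

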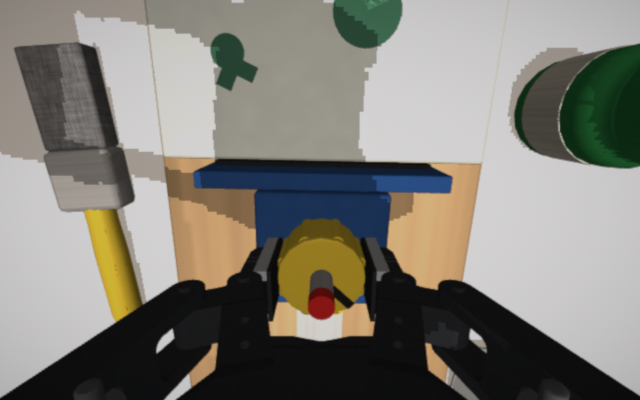

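Carriage is at the stop (15 N reaction, jaw against canvas); the pin is visible at (321,303). Easing the push and turning backward.

Request:
drive_tool(
  rows=[
    [-0.1,0,0,0],
    [-0.12,0,0,-0.8],
    [-0.12,0,0,-1.6],
    [-0.12,0,0,-2.4],
    [-0.12,0,0,-3.2],
    [-0.12,0,0,-4],
    [-0.12,0,0,-4],
    [-0.12,0,0,-4],
  ],
)

```text
clock: 4.87
position: [0.5329, -0.0001, 0.085]
ee_rot: [0.0, 0.544, 0.839, -0.002]
contact_force: [-3.9, -7.7, -0.8]
width: 0.0385
gripper_force: 44.5
```

```bash
python3 look.py
```

```text
[ 5.32901957e-01 -1.23480593e-04  8.50065670e-02] [ 0.     0.544  0.839 -0.002] [-3.9 -7.7 -0.8] [-1.16  0.49  0.06] -0.547110545718447
red (np.int32(68), array([638.2,  52.1]), array([637,  38,   3,  29], dtype=int32)) z at y=tcp.y: 0.12 at z=.11 [0.5842399  0.11731541 0.11      ] depth 0.18773922
red (np.int32(716), array([320.6, 303.1]), array([307, 287,  28,  33], dtype=int32)) z at y=tcp.y: 0.10954805461582817 at z=.11 [5.32695675e-01 1.57469463e-04 1.10000000e-01] depth 0.11462386
```

Request:
drive_tool(
  rows=[
    [0,0,0,-0.6],
    [0,0,0,-1.2],
    [0,0,0,-1.8],
    [0,0,0,-2],
    [0,0,0,-2],
    [0,0,0,-2],
    [0,0,0,-2],
    [0,0,0,-2],
  ],
)

```text
clock: 5.58
position: [0.5326, -0.0003, 0.085]
ee_rot: [-0.0, 0.453, 0.891, -0.002]
contact_force: [-3.4, -7.9, -0.0]
width: 0.0389
gripper_force: 44.5
```

```bash
python3 look.py
```

```text
[ 5.32600092e-01 -3.17620705e-04  8.50315696e-02] [-0.     0.453  0.891 -0.002] [-3.4 -7.9 -0. ] [-1.26  0.58  0.01] -0.7563038973340034
red (np.int32(711), array([320.2, 303.4]), array([307, 288,  27,  32], dtype=int32)) z at y=tcp.y: 0.10981694602873153 at z=.11 [ 5.32414090e-01 -2.16362539e-04  1.10000000e-01] depth 0.11374202
```

Request:
drive_tool(
  rows=[
    [0,0,0,-0.6],
    [0,0,0,-1.2],
    [0,0,0,-1.8],
    [0,0,0,-2],
    [0,0,0,-2],
    [0,0,0,-2],
    [0,0,0,-2],
    [0,0,0,-2],
  ],
)

```text
clock: 6.3
position: [0.5323, -0.0005, 0.085]
ee_rot: [-0.001, 0.358, 0.934, -0.002]
contact_force: [-4.7, -9.1, 0.8]
width: 0.0385
gripper_force: 44.6
```

```bash
python3 look.py
```

```text
[ 0.53233555 -0.00054692  0.08501235] [-0.001  0.358  0.934 -0.002] [-4.7 -9.1  0.8] [-1.45  0.69  0.04] -0.9657354491581909
red (np.int32(46), array([638.4, 207.6]), array([637, 196,   3,  24], dtype=int32)) z at y=tcp.y: 0.12 at z=.11 [0.57667542 0.10533941 0.11      ] depth 0.21318284
red (np.int32(692), array([320.1, 303.1]), array([307, 288,  27,  31], dtype=int32)) z at y=tcp.y: 0.10964694106175453 at z=.11 [ 5.32146856e-01 -3.85136676e-04  1.10000000e-01] depth 0.11445419
```

Request:
drive_tool(
  rows=[
    [0,0,0,-0.6],
    [0,0,0,-1.2],
    [0,0,0,-1.8],
    [0,0,0,-2],
    [0,0,0,-2],
    [0,0,0,-2],
    [0,0,0,-2],
    [0,0,0,-2],
  ],
)

```text
clock: 7.02
position: [0.5321, -0.0008, 0.085]
ee_rot: [-0.001, 0.258, 0.966, -0.002]
contact_force: [-5.3, -9.5, 0.5]
width: 0.0384
gripper_force: 44.6
```

```bash
python3 look.py | grep -v "63[0-9]\."
```

```text
[ 0.53214082 -0.00084201  0.08501425] [-0.001  0.258  0.966 -0.002] [-5.3 -9.5  0.5] [-1.58  0.79  0.03] -1.17521268604231
red (np.int32(581), array([625.5, 264. ]), array([615, 239,  25,  58], dtype=int32)) z at y=tcp.y: 0.12 at z=.11 [0.57247246 0.10249606 0.11      ] depth 0.21891175
red (np.int32(641), array([320.4, 293.6]), array([308, 279,  26,  30], dtype=int32)) z at y=tcp.y: 0.10291755078929667 at z=.11 [0.52860479 0.00144722 0.11      ] depth 0.12083508
```

Request:
drive_tool(
  rows=[
    [0,0,0,-0.6],
    [0,0,0,-1.2],
    [0,0,0,-1.8],
    [0,0,0,-2],
    [0,0,0,-2],
    [0,0,0,-2],
    [0,0,0,-2],
    [0,0,0,-2],
  ],
)

```text
clock: 7.73
position: [0.532, -0.0011, 0.085]
ee_rot: [-0.001, 0.155, 0.988, -0.003]
contact_force: [-5.1, -10.6, 1.1]
width: 0.0386
gripper_force: 44.7
```

```bash
python3 look.py w3| grep -v "63[0-9]\."
```

```text
[ 0.53195884 -0.00113591  0.08499052] [-0.001  0.155  0.988 -0.003] [ -5.1 -10.6   1.1] [-1.67  0.81  0.04] -1.3846410225282506
red (np.int32(643), array([320.3, 293.8]), array([308, 279,  26,  30], dtype=int32)) z at y=tcp.y: 0.10277657024412382 at z=.11 [5.28269806e-01 3.29391741e-04 1.10000000e-01] depth 0.12004421
red (np.int32(736), array([602. , 312.7]), array([582, 294,  58,  56], dtype=int32)) z at y=tcp.y: 0.12 at z=.11 [0.56815642 0.09880841 0.11      ] depth 0.2287515
```

View pics/w3.png

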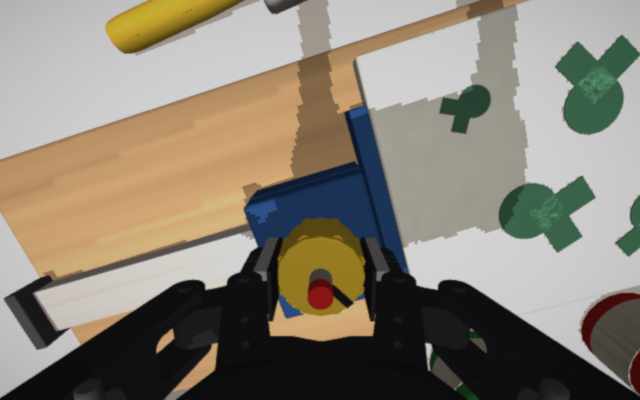

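The pin (320,294) has dropped: it fell between the previous-but-one and the previous step, so I'm about 18° past the drop, and the pointer hasn't slipped relative to the gripper. Required forward turn ≈ 378° = 63 units; first 36 with this grip.

Request:
drive_tool(
  rows=[
    [0,0,0,1.1],
    [0,0,0,2.25],
    [0,0,0,3.4],
    [0,0,0,4.55],
    [0,0,0,5.7],
    [0,0,0,6.85],
    [0,0,0,8],
    [0,0,0,9],
  ],
)

```text
clock: 8.45
position: [0.5331, -0.0001, 0.085]
ee_rot: [0.0, 0.59, 0.808, -0.001]
contact_force: [-1.7, -7.0, -1.6]
width: 0.0388
gripper_force: 44.4
```

```bash
python3 look.py | grep -v "6[0-9][0-9]\."
```

```text
[ 5.33116754e-01 -8.10662089e-05  8.50153636e-02] [ 0.     0.59   0.808 -0.001] [-1.7 -7.  -1.6] [-1.07  0.4   0.03] -0.43650606413454845
red (np.int32(632), array([321. , 292.8]), array([309, 278,  26,  30], dtype=int32)) z at y=tcp.y: 0.10253254104171611 at z=.11 [0.53162623 0.00444311 0.11      ] depth 0.121326745
```

Request:
drive_tool(
  rows=[
    [0,0,0,1.1],
    [0,0,0,2.25],
    [0,0,0,3.4],
    [0,0,0,4.55],
    [0,0,0,5.7],
    [0,0,0,6.85],
    [0,0,0,8],
    [0,0,0,9],
  ],
)

```text
clock: 9.17
position: [0.5346, -0.0003, 0.085]
ee_rot: [0.002, 0.892, 0.452, 0.0]
contact_force: [0.8, -8.5, -5.0]
width: 0.0382
gripper_force: 44.1
```

```bash
python3 look.py | grep -v "6[0-9][0-9]\."
```

```text
[ 5.34625753e-01 -3.03692961e-04  8.50487376e-02] [0.002 0.892 0.452 0.   ] [ 0.8 -8.5 -5. ] [-1.17  0.03  0.06] 0.5059407741957881
red (np.int32(624), array([321.9, 291.3]), array([310, 277,  26,  30], dtype=int32)) z at y=tcp.y: 0.10160983182090977 at z=.11 [0.53746712 0.00397266 0.11      ] depth 0.121929854
```

Request:
drive_tool(
  rows=[
    [0,0,0,1.1],
    [0,0,0,2.25],
    [0,0,0,3.4],
    [0,0,0,4.55],
    [0,0,0,5.7],
    [0,0,0,6.85],
    [0,0,0,8],
    [0,0,0,9],
  ],
)

```text
clock: 9.88
position: [0.5354, -0.0017, 0.0851]
ee_rot: [0.003, 1.0, -0.002, 0.002]
contact_force: [0.6, -12.1, -5.7]
width: 0.0383
gripper_force: 44.1
```

Request:
drive_tool(
  rows=[
    [0,0,0,1.1],
    [0,0,0,2.25],
    [0,0,0,3.4],
    [0,0,0,4.55],
    [0,0,0,5.7],
    [0,0,0,6.85],
    [0,0,0,8],
    [0,0,0,9],
  ],
)

```text
clock: 10.55
position: [0.5346, -0.0031, 0.0851]
ee_rot: [0.003, 0.89, -0.455, 0.003]
contact_force: [-0.9, -15.3, -4.2]
width: 0.0386
gripper_force: 44.1
```

```bash
python3 look.py | grep -v "6[0-9][0-9]\."
```

```text
[ 0.53464964 -0.00307481  0.08508058] [ 0.003  0.89  -0.455  0.003] [ -0.9 -15.3  -4.2] [-2.62  0.19  0.01] 2.390860701669836
red (np.int32(529), array([ 27. , 286.4]), array([  0, 266,  42,  49], dtype=int32)) z at y=tcp.y: 0.12 at z=.11 [0.62616077 0.05538652 0.11      ] depth 0.2239392
red (np.int32(603), array([322.1, 287.3]), array([310, 273,  26,  29], dtype=int32)) z at y=tcp.y: 0.10030957022768451 at z=.11 [ 0.53791311 -0.00773762  0.11      ] depth 0.12327915
```

Request:
drive_tool(
  rows=[
    [0.07,0.05,0,0],
    [0.14,0.1,0,0],
    [0.14,0.1,0,0],
    [0.14,0.1,0,0],
    [0.14,0.1,0,0],
    [0.14,0.1,0,0],
    [0.14,0.1,0,0],
    [0.14,0.1,0,0],
  ],
)

```text
clock: 11.27
position: [0.5346, -0.0034, 0.085]
ee_rot: [0.0, 0.891, -0.454, 0.001]
contact_force: [0.4, -5.4, 1.5]
width: 0.0386
gripper_force: 44.5
```

Request:
drive_tool(
  rows=[
    [0,0,0,0],
    [0,0,0,0],
    [0,0,0,0],
    [0,0,0,0],
    [0,0,0,0],
    [0,0,0,0],
    [0,0,0,0],
    [0,0,0,0],
  ],
  grip=80,
)

```text
clock: 11.93
position: [0.5338, -0.003, 0.0843]
ee_rot: [-0.0, 0.891, -0.454, 0.0]
contact_force: [0.8, 0.6, 0.1]
width: 0.0801
gripper_force: 0.0
```

```bash
python3 look.py | grep -v "6[0-9][0-9]\."
```

```text
[ 0.53382783 -0.00299478  0.0842667 ] [-0.     0.891 -0.454  0.   ] [0.8 0.6 0.1] [-0.03 -0.05 -0.01] 2.377161618313339
red (np.int32(720), array([ 27.1, 287.8]), array([  0, 264,  45,  61], dtype=int32)) z at y=tcp.y: 0.12 at z=.11 [0.62471823 0.05546672 0.11      ] depth 0.22177362
red (np.int32(610), array([320.5, 287.3]), array([308, 273,  26,  29], dtype=int32)) z at y=tcp.y: 0.1000434968916832 at z=.11 [ 0.53790822 -0.00792022  0.11      ] depth 0.12217016
```

Request:
drive_tool(
  rows=[
    [0,0,-0.6,0],
    [0,0,-1.2,-1],
    [0,0,-1.2,-2.1],
    [0,0,-1.2,-3.2],
    [0,0,-1.2,-4.3],
    [0,0,-1.2,-5.4],
    [0,0,-1.2,-6.5],
    [0,0,-1.2,-7],
  ],
)

```text
clock: 12.65
position: [0.5338, -0.0031, 0.1143]
ee_rot: [-0.0, 0.995, -0.102, 0.0]
contact_force: [-0.2, -0.1, -0.3]
width: 0.0803
gripper_force: 0.0
```

Request:
drive_tool(
  rows=[
    [0,0,0,-1.1],
    [0,0,0,-2.25],
    [0,0,0,-3.4],
    [0,0,0,-4.55],
    [0,0,0,-5.7],
    [0,0,0,-6.85],
    [0,0,0,-8],
    [0,0,0,-9],
  ],
)

```text
clock: 13.32
position: [0.5338, -0.0031, 0.1142]
ee_rot: [-0.0, 0.933, 0.361, 0.0]
contact_force: [0.2, -0.3, -0.0]
width: 0.08
gripper_force: 0.0
```

Request:
drive_tool(
  rows=[
    [0,0,0,-1.1],
    [0,0,0,-2.25],
    [0,0,0,-3.4],
    [0,0,0,-4.55],
    [0,0,0,-5.7],
    [0,0,0,-6.85],
    [0,0,0,-8],
    [0,0,0,-9],
  ],
)

```text
clock: 13.98
position: [0.5338, -0.0031, 0.1142]
ee_rot: [-0.0, 0.667, 0.745, 0.0]
contact_force: [1.0, 0.9, -0.5]
width: 0.08
gripper_force: 0.0
```

```bash
python3 look.py w4; python3 - <<'E'
from h import *
from scipy.spatial.transform import Rotation as Ro
s=get_state();q=s["ee_rot"];R=Ro.from_quat([*q[1:],q[0]]).as_matrix()
print("target shift in tool units",R.T@(np.array([.5338,-.0015,.085])-s["position"])/.025)
E
```

```text
[ 0.533779   -0.00307092  0.11423182] [-0.     0.667  0.745  0.   ] [ 1.   0.9 -0.5] [0.02 0.   0.02] -0.24655133759971815
red (np.int32(378), array([320.8, 251.8]), array([311, 241,  20,  23], dtype=int32)) z at y=tcp.y: 0.09380569888856663 at z=.11 [0.5327143  0.00444047 0.11      ] depth 0.15174296
target shift in tool units [0.06280875 0.00813022 1.17012294]
```

View pics/w4.png

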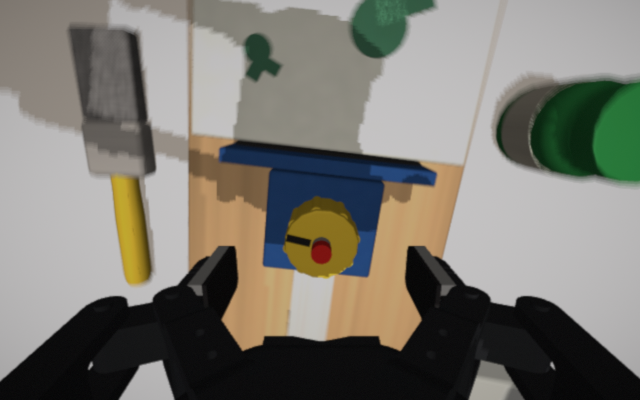

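The view shows the knob centred between the open fingers, pin top (321,252), pointer at left (298,240), carriage still at the canvas. Regrip.

Request:
drive_tool(
  rows=[
    [0.08,0,0.4,0],
    [0.08,0,0.8,0],
    [0.08,0,1.17,0],
    [0.08,0,1.17,0],
    [0.08,0,1.17,0],
    [0.08,0,1.17,0],
    [0.08,0,1.17,0],
    [0.08,0,1.17,0],
  ],
)

```text
clock: 14.7
position: [0.534, -0.0011, 0.0854]
ee_rot: [0.0, 0.669, 0.743, 0.0]
contact_force: [-0.0, 0.1, 0.1]
width: 0.0799
gripper_force: 0.0
```

Request:
drive_tool(
  rows=[
    [0,0,0,0],
    [0,0,0,0],
    [0,0,0,0],
    [0,0,0,0],
    [0,0,0,0],
    [0,0,0,0],
    [0,0,0,0],
    [0,0,0,0],
  ],
  grip=30,
  newtons=40,
)

```text
clock: 15.37
position: [0.5335, -0.0011, 0.0855]
ee_rot: [0.0, 0.669, 0.743, -0.0]
contact_force: [-2.3, 0.3, 6.0]
width: 0.0386
gripper_force: 40.0
```

Request:
drive_tool(
  rows=[
    [0,0,0,1.1],
    [0,0,0,2.25],
    [0,0,0,3.4],
    [0,0,0,4.55],
    [0,0,0,5.7],
    [0,0,0,6.85],
    [0,0,0,8],
    [0,0,0,9],
  ],
)

```text
clock: 16.03
position: [0.5343, -0.0014, 0.0855]
ee_rot: [0.001, 0.935, 0.356, 0.001]
contact_force: [-0.3, -0.9, 4.7]
width: 0.0382
gripper_force: 40.0
```

```bash
python3 look.py w5
```

```text
[ 0.53425383 -0.0013571   0.08551523] [0.001 0.935 0.356 0.001] [-0.3 -0.9  4.7] [-0.15  0.14  0.01] 0.7109617420830968
red (np.int32(573), array([321.2, 284.4]), array([309, 270,  25,  29], dtype=int32)) z at y=tcp.y: 0.09642565769273896 at z=.11 [0.53958082 0.00403932 0.11      ] depth 0.12498322
```

View pics/w5.png

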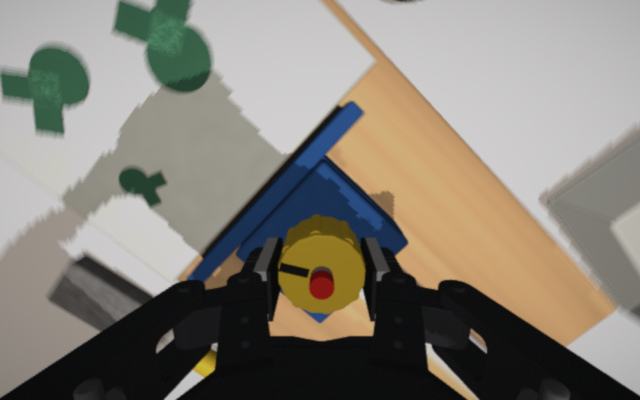

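Pin continues down (321,284), and the pointer (295,270) is turning with the gripper. Last 18 units.

Request:
drive_tool(
  rows=[
    [0,0,0,1.1],
    [0,0,0,2.25],
    [0,0,0,3.4],
    [0,0,0,4.55],
    [0,0,0,5.7],
    [0,0,0,6.85],
    [0,0,0,8],
    [0,0,0,9],
  ],
)

```text
clock: 16.75
position: [0.5345, -0.0021, 0.0855]
ee_rot: [0.001, 0.994, -0.106, 0.001]
contact_force: [-0.2, -3.3, 4.3]
width: 0.0384
gripper_force: 40.0
```

Request:
drive_tool(
  rows=[
    [0,0,0,1.1],
    [0,0,0,2.25],
    [0,0,0,3.4],
    [0,0,0,4.55],
    [0,0,0,5.7],
    [0,0,0,6.85],
    [0,0,0,8],
    [0,0,0,9],
  ],
)

```text
clock: 17.42
position: [0.5339, -0.0028, 0.0855]
ee_rot: [0.001, 0.838, -0.546, 0.001]
contact_force: [-1.4, -4.5, 4.7]
width: 0.0384
gripper_force: 40.0
```

Request:
drive_tool(
  rows=[
    [0,0,0,0],
    [0,0,0,0],
    [0,0,0,0],
    [0,0,0,0],
    [0,0,0,0],
    [0,0,0,0],
    [0,0,0,0],
    [0,0,0,0],
  ],
)

```text
clock: 18.08
position: [0.534, -0.0027, 0.0855]
ee_rot: [0.001, 0.84, -0.543, 0.001]
contact_force: [-1.5, -5.1, 5.1]
width: 0.0388
gripper_force: 40.1
```

```bash
python3 look.py w6
```

```text
[ 0.53398493 -0.00273429  0.08550871] [ 0.001  0.84  -0.543  0.001] [-1.5 -5.1  5.1] [-0.82  0.2  -0.06] 2.5880268962829045
red (np.int32(555), array([321.3, 281.5]), array([310, 268,  24,  28], dtype=int32)) z at y=tcp.y: 0.09633704251734672 at z=.11 [ 0.53723075 -0.00997291  0.11      ] depth 0.12696025
red (np.int32(563), array([ 56.3, 331.1]), array([ 18, 319,  63,  32], dtype=int32)) z at y=tcp.y: 0.12 at z=.11 [0.62199085 0.05163731 0.11      ] depth 0.23481508
red (np.int32(638), array([ 10. , 377.5]), array([  0, 360,  30,  38], dtype=int32)) z at y=tcp.y: 0.12 at z=.11 [0.63469125 0.08159102 0.11      ] depth 0.19580233
```

View pics/w6.png

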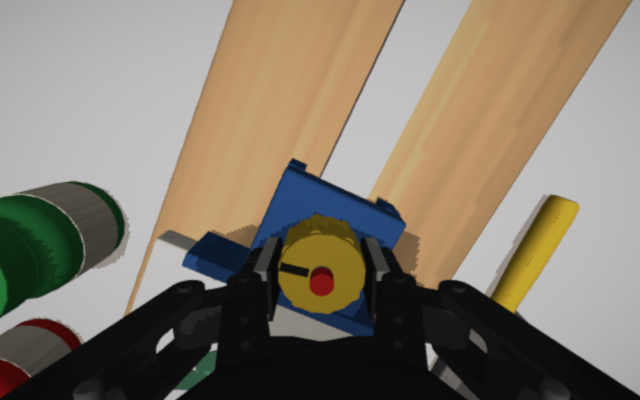

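The pin (321,282) has sunk by one turn's worth, the knob is still gripped, the carriage is at the canvas, and the bystanders are untouched. Handing in.

```bash
python3 -c "
from rig import order
print(order.sign_off())"
```

```text
the job is handed in; nothing more can be done
None
```

I slid the carriage to its stop, turned the knob back until the pin dropped, then turned it forward one full turn (within about 6°). I handed the job in at about 18 s with the knob still gripped and the jars, tub and brush not touched.

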